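Set the e-file speed dial and start the console

ROBOT

A 7-joint arm with a two-finger parallel gripper is mounted at the origin on a cart in front of the work surface, level with it; the furniture and walls round the work are solid. World frame = base frame: x ahead of the robot, y to its left, z up, the work surface at z = 0. Lengths are in mm, angles in rad, forces in N, time in s.
With the tool pointing down it reaches from about 425 to 925 mm from the base axis. Payload 6.8 kg.
Tool frame: the origin (TCP) lies on the centre line of the jaws, within the pads' length; the fingertips stand ahead of it and the grasp point (between the pads) lies 11 mm behind it (robot.tip_reach is the z of the fingertips in the tool frame, in mm); z points along the fingers, y is the line along which they close (so a half turn about z gives the same grasp; the last joint's range is limited). The gripper opens to 88 mm and grips with 3 to 60 N. Pads are 20 mm wide; open, the fingers measure 115 mm over their backs; the gripper's body (75 mm by 178 mm) begins 61 mm behind the grasp point.
Start: joints at [1.086, 0.477, 0.022, 1.555, -0.011, 1.109, -0.083], TCP at [248.374, -627.66, 230.664] pointing down, gripper open.
Joint ranges: [-2.96, 2.96], [-0.34, 2.1], [-1.41, 1.46], [0.24, 2.44], [-1.37, 4.51], [0.17, 1.92], [-2.96, 2.96]. Speed limits (rad/s): [2.39, 2.39, 3.14, 3.14, 3.14, 3.14, 3.14].

INTERFACE

Orientations are given as a rotation vector (axis times angle).
In Python, from cell import robot, cams, probe_bus gives the robot as it stands (robot), with the cameras (cams) and the readings (probe_bus).
- The arm moves only by the shell command python3 nudge.py 'ROWS' [FORCE]. ROWS is rows parted by semicolons, their numbers by spaces, 1 to 20 of them, each of 5 numbers: the finger opening in mm, then dx, dy, dz in mm, then a turn about the tool's z in rad; each row is the pose to reach, as a shift and turn from the pose commanded when the command began, along the tool's axes at that moment; what a row does not reach only later rows make up. A row lasts 1/12 s, in which the tool goes at most 41.7 mm and 0.125 rad, less where a joint would pass 70% of its speed; a pose out of reach is approached as far as the arm can. The fingers move at their own pace and stop on an object; FORCE is the grip in N (left out, the last holds). Time passes only in rows, so rows that do not move let the fingers close. It prints the time, the measured TCP pose, the force, the opening and the grip force at its end.
- probe_bus.get_obs(): the state, without advancing time (a new reading comes with each control period).
- cams.capture(name): name is "scene" or "side" or "wrist"; returns a dict with "color" (480x640x3 uint8, red, green, blue), "z_map" (480x640 float32, mm along the optical axis (not along the pixel's ray), 0 where there is no reading), "mtx" (3x3 intrinsics, pixels), "rvec" (rotation vector, rad) and "tvec" (3), from world to camera coordinates, as OpenCV has them. Camera axes: x right, y down, z forward; pixel columns grow to the right and rows downward; lengths in mm; the calibration is good to about 2 mm. A picture is of the moment at which its call begins.
- robot.hand_in(): hands the job in; it is judged then, once.
The state is a dict: "time_s": time; "qpos": joint angles; "joint_velocities": joint speeds; "effort": joint torques, N m; "eef_pos": TCP position; "orientation": TCP orientation; "ft_force": force on the tool from outside, world axes, zero at the start; "ft_torque": the same for the moment, N m; "width": finger opening in mm; "grasp_force": force on a finger pad.
Only numpy, scipy, OpenCV 4.12 (cv2) and the standard library are available. Lean on these libraries where they do the work, as an engineer would, in place of code of your own. Each camera call takes 0.05 s, during which the arm holds its last target. There are 200 camera calls.

TASK

Set the e-file console: with a fingertip pressed lightly on the face of its big knurled dial, turn the dial clockwise until it has clicked in with its pointer at the one long tick, and let go of it. Only then push the round start button in front of the dial fully down and let it come up again. Touch only, without pressing hard, and leave the jars and bottles on and beside the console where they are.

Things in the scene. Friction and masses are not known exactly. Their poses are not given: they have to be found in the camera images.
- console: white e-file speed console: a box 210 mm (its x) by 125 mm (its y), 37 mm thick, its flat deck 155 mm above the table, on a round 40 mm pedestal screwed to the right-hand table (62 mm foot flange). Origin: centre of the foot, on the table; z up; its front (-x) faces the robot, yaw -0.4 to 0.3 rad. On the deck's middle line (y = 0): the dial at the centre, the start button 85 mm in front (-x)
- dial_center (a point): point on the dial's axis at the height of its flat face (163 mm above the table, 8 mm above the deck) with nothing pressing; fixed to the console, axes as the console's. The dial is a black disc 86 mm in diameter (too wide and low to pinch): smooth aluminium out to 19 mm from the axis, then knurled rubber out to 41 mm.
- dial_float (a joint): how far the dial is pressed down, m: 0 is up, 0.004 is on a hard stop. The dial is sprung: it starts to sink at about 1.5 N and takes 1.2 N more for each mm. Turning the dial over a click takes about 0.03 N m; a fingertip pressing 4 to 5 N at 28 mm from the axis drags it along
- dial (a joint): angle of the dial, rad, grows as it turns clockwise seen from above. Six click positions 0.524 rad apart (0 to 2.618), one per tick on the deck; end stops just outside them. Let go, it springs to the nearest click position and stays. The long tick is the fourth, 1.571. It starts at one of the first three
- dial_pointer (a point): white radial bar on the dial's face, 22 mm long, 5 mm wide, this point 31.5 mm from the axis, turns with the dial. At dial value 0 it points to the console's +y (left), at 1.571 to the console's +x (away from the robot, to the long tick)
- long_tick (a point): middle of the long tick, a dark bar 22 mm long and 6 mm wide on the deck beyond the dial (console's +x side), 61 mm from the dial's axis; the five others are 8 mm long
- start_top (a point): centre of the top of the start button, a round white push button 26 mm across, its top 164 mm above the table and 5 mm above its grey collar; it goes down with the button
- start (a joint): travel of the start button, m: 0 is up, 0.004 fully down (about 4 N); springs back when let go
- dappen_jar: small round jar with lid, 35 mm wide, 30 mm high, standing on the console's rear left corner; leave alone. Origin: centre of its underside
- glue_bottle: small glue bottle, 18 mm wide, 62 mm high, standing on the console's rear right corner; leave alone. Origin: centre of its underside
- polish_bottle: square polish bottle with tall cap, 27x27x81 mm, standing on the table near its front edge; leave alone. Origin: centre of its underside
- pink_jar: tall jar with ribbed lid, 43 mm wide, 88 mm high, standing on the table near its front edge, right of the polish bottle; leave alone. Origin: centre of its underside
- acrylic_guard: keep clear: fixed clear acrylic sheet, 4 mm thick, upright across the front of the left-hand table in the plane x = 0.328 m, from y = 0.01 to 0.74 m, up to 0.70 m above the table; with the arm swung out to the left it stands between robot and table, so fold the arm before swinging right past it. Origin: middle of its foot
- wrap_box: keep clear: fixed open carton 285 mm (along world x) by 220 mm (along world y), walls 112 mm high, on the table right of the pedestal, partly under the console's right side. Origin: centre of its underside
- remover_can: keep clear: fixed round can, 168 mm wide, 196 mm high, standing on the table in front of the carton, right of the console. Origin: centre of its underside

How it is judged (in metres and radians):
On the way, in this order (a step that is already met when the one before it is completed fails the run):
1. the dial is clicked in at the long tick and let go, the button not pressed (value of joint dial between 1.451 and 1.691 rad and contact force between the fingers and console below 0.1 N and velocity of joint dial below 0.2 rad/s and value of joint start below 0.001 m), for 0.3 s.
2. the start button is pressed down (value of joint dial between 1.451 and 1.691 rad and value of joint start above 0.003 m), for 0.05 s.
At the end, for the whole second after the job is handed in: the dial rests within 0.12 rad of the long tick's click position (1.571 rad), the start button is up again after being pressed at least 3 mm, the bystanders stand upright at rest (value of joint dial between 1.451 and 1.691 rad and value of joint start below 0.001 m and angle between each of dappen_jar, glue_bottle, polish_bottle, pink_jar's own z axis and vertical below 0.1 rad and linear speed of each of dappen_jar, glue_bottle, polish_bottle, pink_jar below 0.02 m/s); the robot touches nothing.
It fails at once if the start button is pressed (over 2 mm) while the dial is not at the long tick (value of joint start above 0.002 m and not (value of joint dial between 1.451 and 1.691 rad)).
It fails at once if the console, dial or button is pressed with more than 40 N (contact force between the fingers and console above 40 N).
It fails at once if a bystander is moved more than 20 mm or lifted (distance of any of dappen_jar, glue_bottle, polish_bottle, pink_jar from where it was at the start of the episode above 0.02 m).
It also fails if it takes over 67 s, if anything falls off the work surface, if the arm or the gripper's body presses on something with over 40 N, if the wrist force passes 120 N, or if a joint passes its speed limit or range.

## Working session

There is one attempt and no reset: what is moved stays moved. The work goes in short steps, Python scripts to look and compute and a shell command to move; the robot and the scene stay as the last step left them, time stands still between calls to the robot, and variables do not carry over. Pictures are saved under pics/ and viewed, at most 10 in all, crops included, and the job is handed in when it is done.

```bash
ls; mkdir -p pics; python3 - <<'E'
from cell import robot, cams, probe_bus
import cv2,numpy as np
o=probe_bus.get_obs()
print(o['time_s'],o['eef_pos'],o['orientation'],o['width'],robot.tip_reach)
ims=[]
for n in("scene","side"):
    c=cams.capture(n); np.savez("pics/%s0.npz"%n,**c)
    cv2.imwrite("pics/%s0.png"%n,c["color"][:,:,::-1]); print(n,c["mtx"].tolist(),c["rvec"],c["tvec"])
E
```

```text
cell.py
nudge.py
pics
0.0 [ 248.11501999 -627.12812625  229.69868475] [-3.08434608e+00 -5.88015343e-01  7.33870643e-04] 88.00769421012646 8.0
scene [[472.1937886748459, 0.0, 316.1282346690796], [0.0, 472.1937886748459, 239.19707569453283], [0.0, 0.0, 1.0]] [ 1.31498138  2.10109259 -1.03292596] [ 260.05418597 -194.26259444 1940.6640501 ]
side [[466.4533088288471, 0.0, 319.54047054155615], [0.0, 466.4533088288471, 231.97970189159574], [0.0, 0.0, 1.0]] [ 1.70888764 -1.23479751  0.78952442] [-172.71015468  305.38108886  721.06887526]
```

View pics/scene0.png

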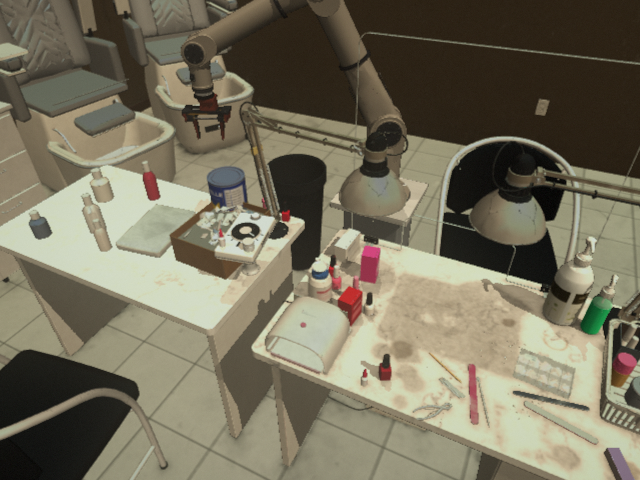

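View pics/side0.png

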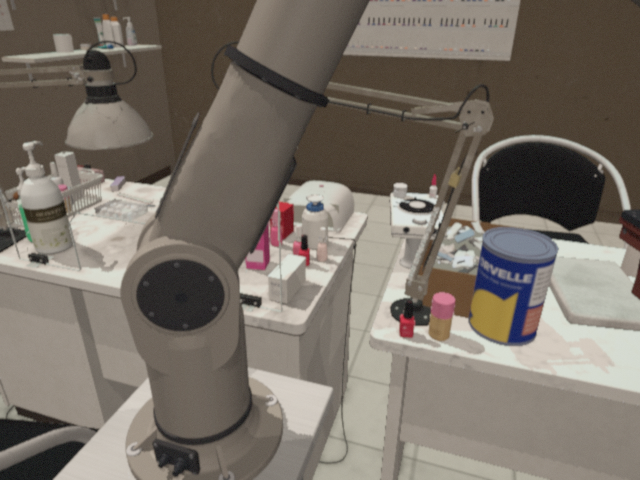

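The console shows in the scene view near pixel (245,232) and in the side view near (415,210). A desk lamp with its base in front of the console runs up and across to the left, so it's an obstacle to map.

```bash
cat > h.py <<'E'
import numpy as np,cv2
from cell import robot, cams, probe_bus
def load(n): return dict(np.load("pics/%s.npz"%n))
def shot(n,tag):
    c=cams.capture(n); np.savez("pics/%s.npz"%tag,**c); return c
def cam(c):
    R=cv2.Rodrigues(c["rvec"])[0]; return R,-R.T@c["tvec"]
def plane(c,uv,z):
    R,C=cam(c); uv=np.atleast_2d(uv).astype(float)
    d=np.c_[uv,np.ones(len(uv))]@np.linalg.inv(c["mtx"]).T@R
    return C+d*((z-C[2])/d[:,2])[:,None]
def cloud(c):
    R,C=cam(c); v,u=np.mgrid[:480,:640]
    d=np.stack([u,v,np.ones_like(u)],-1)@np.linalg.inv(c["mtx"]).T*c["z_map"][...,None]
    return d@R+C
E
python3 - <<'E'
from h import *
s=load("scene0"); d=load("side0")
a=cv2.resize(s["color"][170:290,160:320],(640,480),interpolation=cv2.INTER_CUBIC)
cv2.imwrite("pics/c1.png",a[:,:,::-1])
for c,pts in((s,[(245,232),(262,215),(280,230),(275,190),(250,110),(245,125),(380,135),(315,125)]),(d,[(415,206),(478,115),(445,210),(410,310),(330,90),(405,110)])):
    P=cloud(c)
    for u,v in pts: print((u,v),P[v,u].round(),c["z_map"][v,u])
# lamp points: all cloud points over table right region above z 170
for c in(s,d):
    P=cloud(c).reshape(-1,3); m=(c["z_map"].ravel()>0)&(P[:,2]>175)&(P[:,0]>280)&(P[:,0]<900)&(P[:,1]<50)&(P[:,1]>-700)
    Q=P[m]
    for z in range(175,700,50):
        q=Q[(Q[:,2]>=z)&(Q[:,2]<z+50)]
        if len(q): print(z,len(q),np.percentile(q,[2,50,98],axis=0).round().tolist())
    print()
E
```

```text
(245, 232) [ 645. -215.  166.] 1461.3678
(262, 215) [ 448. -282.   85.] 1674.0376
(280, 230) [ 417. -231.   13.] 1721.8323
(275, 190) [ -68. -549. -176.] 2291.4126
(250, 110) [ 387. -329.  443.] 1512.55
(245, 125) [ 410. -338.  400.] 1526.1492
(380, 135) [537. 161. 520.] 1185.1309
(315, 125) [1586.  508. 1048.] 0.0
(415, 206) [ 616. -221.  164.] 1119.2756
(478, 115) [ 389. -330.  431.] 779.90546
(445, 210) [ 427. -296.  239.] 903.28436
(410, 310) [ 332. -259.   61.] 908.6834
(330, 90) [2936.  694.   62.] 3411.2095
(405, 110) [ 423. -204.  424.] 846.55054
175 1065 [[366.0, -495.0, 176.0], [433.0, -404.0, 192.0], [721.0, -157.0, 219.0]]
225 187 [[282.0, -662.0, 226.0], [411.0, -283.0, 250.0], [433.0, -269.0, 275.0]]
275 235 [[285.0, -686.0, 277.0], [407.0, -305.0, 310.0], [429.0, 14.0, 324.0]]
325 280 [[281.0, -694.0, 325.0], [402.0, -322.0, 344.0], [427.0, 13.0, 373.0]]
375 495 [[281.0, -625.0, 378.0], [417.0, -291.0, 415.0], [460.0, -7.0, 425.0]]
425 1046 [[283.0, -631.0, 426.0], [434.0, -166.0, 445.0], [483.0, 43.0, 472.0]]
475 148 [[281.0, -640.0, 475.0], [288.0, -614.0, 499.0], [4
[... 191 characters left out ...]
0, 12.0, 627.0], [330.0, 14.0, 649.0], [334.0, 15.0, 672.0]]
675 17 [[326.0, 13.0, 676.0], [331.0, 24.0, 695.0], [335.0, 45.0, 702.0]]

175 3113 [[357.0, -498.0, 176.0], [406.0, -425.0, 192.0], [710.0, -161.0, 218.0]]
225 457 [[326.0, -314.0, 226.0], [402.0, -292.0, 250.0], [427.0, 11.0, 274.0]]
275 489 [[381.0, -324.0, 276.0], [400.0, -306.0, 306.0], [426.0, -283.0, 324.0]]
325 473 [[384.0, -334.0, 326.0], [400.0, -314.0, 347.0], [423.0, -293.0, 373.0]]
375 1504 [[379.0, -349.0, 378.0], [404.0, -286.0, 415.0], [445.0, -87.0, 425.0]]
425 1969 [[383.0, -347.0, 426.0], [412.0, -251.0, 443.0], [455.0, -54.0, 467.0]]
475 27 [[398.0, -335.0, 475.0], [405.0, -326.0, 477.0], [415.0, -319.0, 479.0]]
```

View pics/c1.png

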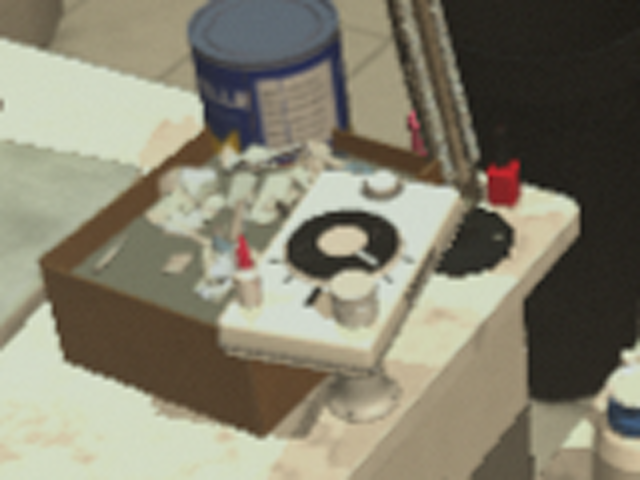

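The crop shows the dial (crop 343,241), start button (382,184), long tick (315,295) and pointer bar toward (368,258). The dial sits about two ticks short of the long tick. The lamp's lower post and beam (z about 400–470) lie in front of the console. I'll compute the console pose.

```bash
python3 - <<'E'
from h import *
s=load("scene0")
f=lambda u,v,z: plane(s,(160+(u-1.5)/4,170+(v-1.5)/4),z)[0]
dc=f(343,241,163); bt=f(382,183,164); lt=f(315,296,155); p=f(368,258,163)
print(dc,bt,lt,p)
x=lt-bt; yaw=np.arctan2(x[1],x[0]); print("yaw",yaw, np.linalg.norm((dc-bt)[:2]),np.linalg.norm((lt-dc)[:2]))
v=p-dc; print("dial", np.pi/2-(np.arctan2(v[1],v[0])-yaw))
o=probe_bus.get_obs(); T=cv2.Rodrigues(o["orientation"])[0]; print(T.round(3))
d=load("side0"); P=cloud(d)
w=(500,-460,310)
for q in [(400,-490,300),(500,-440,300),(620,-330,300),(dc[0],dc[1],300)]: print(q,(T.T@(np.array(q)-o["eef_pos"])).round())
E
```

```text
[ 631.58480764 -222.56661678  163.        ] [ 552.74095608 -236.06944907  164.        ] [ 690.84765102 -210.28577975  155.        ] [ 641.77036801 -193.06772964  163.        ]
yaw 0.18456905617754957 79.99174587459406 60.52192629963148
dial 0.5170383949151589
[[ 0.93   0.368 -0.001]
 [ 0.368 -0.93   0.001]
 [-0.    -0.002 -1.   ]]
(400, -490, 300) [192. -72. -70.]
(500, -440, 300) [303. -81. -70.]
(620, -330, 300) [ 455. -140.  -70.]
(np.float64(631.5848076410782), np.float64(-222.566616776535), 300) [ 505. -235.  -70.]
```

```bash
python3 nudge.py '0 20 -8 -35; 0 45 -18 -70; 0 75 -30 -70; 0 105 -42 -70; 0 135 -54 -70; 0 165 -65 -70; 0 195 -73 -70; 0 225 -75 -70; 0 255 -77 -70; 0 285 -80 -70; 0 303 -81 -70; 0 303 -81 -70' 10 2>&1 || true; python3 - <<'E'
from h import *
o=probe_bus.get_obs(); print(o["qpos"])
c=shot("side","side1"); cv2.imwrite("pics/side1.png",c["color"][:,:,::-1])
E
```

```text
Traceback (most recent call last):
  File "nudge.py", line 5, in <module>
    connect(sys.argv[1:4])
    ~~~~~~~^^^^^^^^^^^^^^^
ValueError: each row has 5 numbers
[ 1.08590204  0.47774527  0.02234224  1.55632691 -0.01151285  1.10930169
 -0.08311171]
```

```bash
python3 nudge.py '0 20 -8 -35 0; 0 45 -18 -70 0; 0 75 -30 -70 0; 0 105 -42 -70 0; 0 135 -54 -70 0; 0 165 -65 -70 0; 0 195 -73 -70 0; 0 225 -75 -70 0; 0 255 -77 -70 0; 0 285 -80 -70 0; 0 303 -81 -70 0; 0 303 -81 -70 0' 10; python3 - <<'E'
from h import *
o=probe_bus.get_obs(); print(o["qpos"])
c=shot("side","side1"); cv2.imwrite("pics/side1.png",c["color"][:,:,::-1])
E
```

```text
time_s: 1.15
eef_pos: [505.0, -436.5, 299.9]
orientation: [-3.081, -0.599, -0.003]
ft_force: [0.7, 1.4, 1.2]
width: 11.4
grasp_force: 0.0
[ 0.67747696  0.41760142 -0.07983982  1.48603862  0.03092129  1.2395994
 -0.59228833]
```

View pics/side1.png

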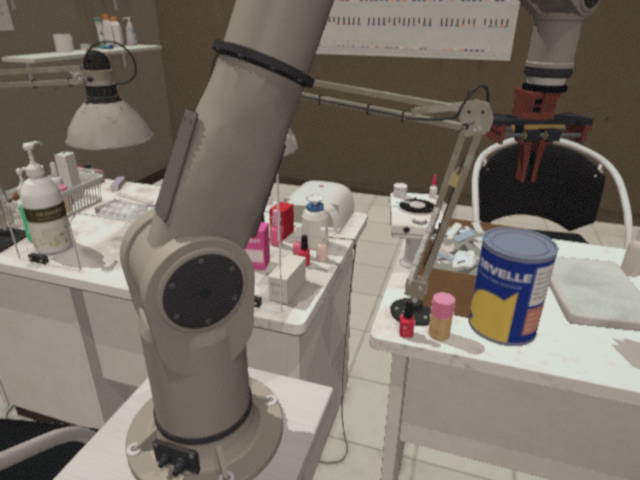

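The gripper (535,130) is right of and beyond the lamp, with the wrist well above the beam. I'll carry on over the console.

```bash
python3 nudge.py '0 38 -15 0 0; 0 76 -30 0 0; 0 114 -44 0 0; 0 145 -57 0 0; 0 160 -80 0 0; 0 170 -95 0 0; 0 170 -95 0 0; 0 170 -95 0 0'; python3 - <<'E'
from h import *
o=probe_bus.get_obs(); print(o["qpos"],o["ft_force"])
c=shot("scene","scene1"); w=shot("wrist","wrist1")
P=cloud(c); m=(c["z_map"]>0)&(P[...,0]>330)&(P[...,0]<520)&(P[...,1]>-450)&(P[...,1]<-50)&(P[...,2]>480)
print("arm low near lamp",m.sum(), P[m][np.argsort(P[m][:,2])[:5]] if m.sum() else 0)
cv2.imwrite("pics/v1.png",np.vstack([cv2.resize(c["color"][0:300,100:500],(400,300)),cv2.resize(w["color"],(400,300))])[:,:,::-1])
E
```

```text
time_s: 1.87
eef_pos: [622.7, -290.6, 300.7]
orientation: [3.085, 0.589, -0.001]
ft_force: [-0.9, -1.3, 0.5]
width: 0.5
grasp_force: 0.0
[ 0.43022291  0.45365644 -0.12406249  1.43042472  0.05796145  1.26141598
 -0.89288745] [-0.90917462 -1.31958276  0.53891743]
arm low near lamp 2259 [[ 412.16892697 -319.56802396  480.16542151]
 [ 519.08952639 -229.19493929  628.95701446]
 [ 519.47374042 -225.38192695  632.23549746]
 [ 507.2456338  -223.43485385  634.17743063]
 [ 517.6571529  -223.0945669   634.6455611 ]]
```

View pics/v1.png

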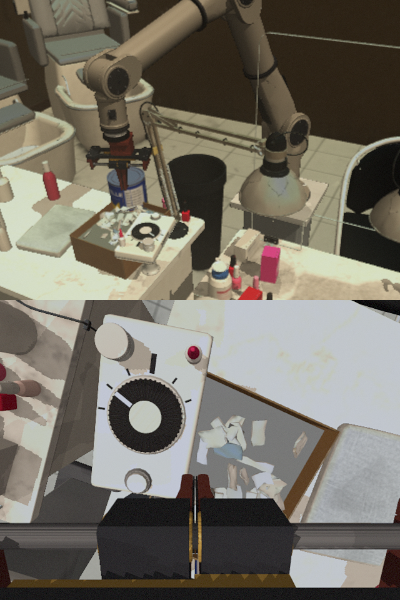

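The wrist view shows the whole console. Dial hub is at about (143,417-300) in the half-scale view, the button at (138,181), the long tick at (153,63), and the pointer bar up-left on the dial. The arm passes above the lamp beam. Now the precise measurement from this image.

```bash
cat > meas.py <<'E'
from h import *
def meas(c,show=False):
    hsv=cv2.cvtColor(c["color"],cv2.COLOR_RGB2HSV); V=hsv[...,2]; P=cloud(c)
    z=P[...,2]; ok=c["z_map"]>0
    dark=((V<90)&ok&(z>150)&(z<170)).astype(np.uint8)
    n,l,st,ce=cv2.connectedComponentsWithStats(dark)
    i=1+np.argmax(st[1:,4]); cnt=max(cv2.findContours((l==i).astype(np.uint8),0,1)[0],key=len)[:,0]
    e=cv2.convexHull(cnt)[:,0]
    w=plane(c,e,163)[:,:2]; (cx,cy),r=cv2.minEnclosingCircle(w.astype(np.float32)); a=cv2.fitEllipse(w.astype(np.float32)[:,None]*1); dc=np.array(a[0])
    print("dial",dc,"axes",a[1],"mec",(cx,cy),r)
    for j in range(1,n):
        if j!=i and st[j,4]>30:
            q=plane(c,ce[j],155)[0]; print("dark",st[j,4],q[:2].round(1),np.hypot(*(q[:2]-dc)).round(1),"az",np.arctan2(*(q[:2]-dc)[::-1]).round(3))
    # pointer: bright pixels on ring radius 22..41
    yy,xx=np.nonzero(V>=0); W=plane(c,np.c_[xx,yy],163)[:,:2]; rr=np.hypot(*(W-dc).T)
    m=(rr>22)&(rr<40)&(V.ravel()>140); v=(W[m]-dc).mean(0); print("pointer",m.sum(),v,np.hypot(*v),"az",np.arctan2(v[1],v[0]))
    return dc
E
python3 - <<'E'
from meas import *
c=load("wrist1"); dc=meas(c)
# button: bright disc near (276,362)px
for z in (155,159,164): print(z,plane(c,(138*1.6,181*1.6),z)[0])
g=cv2.cvtColor(c["color"],cv2.COLOR_RGB2GRAY)
x=cv2.resize(g[250:330,180:270],None,fx=5,fy=5)
cv2.imwrite("pics/b.png",x)
print(cv2.HoughCircles(cv2.medianBlur(g[250:330,180:270],3),cv2.HOUGH_GRADIENT,1,10,param1=80,param2=12,minRadius=10,maxRadius=30))
E
```

```text
dial [ 633.38208008 -225.85249329] axes (86.41441345214844, 86.86357879638672) mec (633.4743041992188, -226.01126098632812) 43.74345397949219
dark 99 [ 699.9 -185.9] 77.6 az 0.54
dark 241 [ 693.2 -213.4] 61.1 az 0.205
dark 140 [ 556.6 -252.8] 81.3 az -2.804
pointer 187 [ 9.46192768 29.52800697] 31.006955207403468 az 1.2606951294386597
155 [ 549.6349261 -242.510485   155.       ]
159 [ 551.45628728 -242.84356144  159.        ]
164 [ 553.73298875 -243.25990698  164.        ]
[[[40.5 39.5 21. ]
  [33.5 50.5 29.4]]]
```

View pics/b.png

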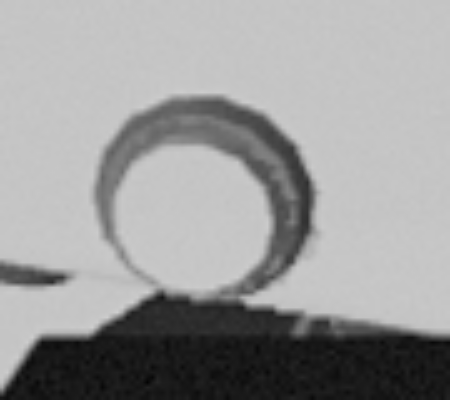

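```bash
cat > go.py <<'E'
from h import *
import sys
o=probe_bus.get_obs(); T=cv2.Rodrigues(o["orientation"])[0]
print("t",o["time_s"],"p",o["eef_pos"].round(1),"F",o["ft_force"].round(2),"toolx az",np.arctan2(T[1,0],T[0,0]).round(3),"tilt",T[:,2].round(4))
for a in sys.argv[1:]: print(a,(T.T@(np.array(eval(a),float)-o["eef_pos"])).round(1))
E
python3 go.py 654.3,-207.3,230 654.3,-207.3,176; python3 - <<'E'
from h import *
c=load("side1"); print(cam(c)[1])
c=shot("side","side2"); P=cloud(c)
m=(c["z_map"]>0)&(P[...,0]>330)&(P[...,0]<520)&(P[...,1]>-450)&(P[...,1]<-50)&(P[...,2]>490)
print(m.sum(),P[m][np.argsort(P[m][:,2])[:300:30]].round())
E
```

```text
t 1.9667 p [ 622.  -293.   300.7] F [ 0.38 -0.26  0.79] toolx az 0.373 tilt [-8.0e-04 -1.7e-03 -1.0e+00]
654.3,-207.3,230 [ 61.5 -68.1  70.5]
654.3,-207.3,176 [ 61.5 -68.2 124.5]
[-442.76843693 -321.20836479  586.35145389]
0 []
```

```bash
python3 nudge.py '0 20 -25 0 0; 0 45 -50 10 0; 0 61 -68 30 0; 0 61 -68 55 0; 0 61 -68 70 0; 0 61 -68 70 0; 0 61 -68 70 0'; python3 go.py 654.3,-207.3,178; python3 - <<'E'
from h import *
c=shot("scene","scene2"); P=cloud(c)
B=(c["z_map"]>0)&(P[...,1]>-450)&(P[...,1]<-50)
for x in range(360,540,20):
    m=B&(P[...,0]>x)&(P[...,0]<x+20)&(P[...,2]>380); z=np.sort(P[m][:,2]); 
    g=np.diff(z); i=g.argmax(); print(x,len(z),z[0].round(),"gap",z[i].round(),z[i+1].round(),z[-1].round())
E
```

```text
time_s: 2.6
eef_pos: [654.2, -206.4, 230.1]
orientation: [3.087, 0.584, -0.003]
ft_force: [-0.6, 0.5, -0.7]
width: 0.2
grasp_force: 0.0
t 2.6 p [ 654.2 -206.4  230.1] F [-0.64  0.54 -0.73] toolx az 0.374 tilt [-1.8e-03 -5.0e-04 -1.0e+00]
654.3,-207.3,178 [-0.1  0.9 52.1]
360 234 407.0 gap 407.0 668.0 749.0
380 337 383.0 gap 419.0 654.0 747.0
400 365 382.0 gap 448.0 645.0 730.0
420 513 407.0 gap 455.0 637.0 723.0
440 461 412.0 gap 461.0 630.0 710.0
460 266 422.0 gap 460.0 615.0 701.0
480 244 606.0 gap 607.0 613.0 691.0
500 252 599.0 gap 601.0 604.0 682.0
520 262 591.0 gap 607.0 610.0 674.0
```

Clearance to the beam is ample (about 150 mm). Descending to just above the dial.

```bash
python3 nudge.py '0 0 1 25 0; 0 0 1 45 0; 0 0 1 54 0; 0 0 1 54 0; 0 0 1 54 0; 0 0 1 54 0' ; python3 nudge.py '0 0 0 2 0; 0 0 0 4 0; 0 0 0 5 0;0 0 0 5 0; 0 0 0 5 0; 0 0 0 5 0'; python3 go.py
```

```text
time_s: 3.15
eef_pos: [656.5, -205.8, 178.6]
orientation: [3.085, 0.587, 0.004]
ft_force: [-0.3, -0.0, -0.2]
width: 0.6
grasp_force: 0.0
time_s: 3.65
eef_pos: [655.6, -205.2, 171.7]
orientation: [3.086, 0.588, 0.0]
ft_force: [-0.3, -0.2, -0.2]
width: 0.6
grasp_force: 0.0
t 3.65 p [ 655.6 -205.2  171.7] F [-0.27 -0.16 -0.19] toolx az 0.377 tilt [ 1.e-04 -0.e+00 -1.e+00]
```

```bash
python3 nudge.py '0 -1 1 1 0; 0 -1 1 2 0; 0 -1 1 2 0;0 -1 1 2 0; 0 -1 1 2 0'; python3 nudge.py '0 0 0 1 0; 0 0 0 1 0; 0 0 0 1 0'; python3 nudge.py '0 0 0 0.7 0; 0 0 0 0.7 0; 0 0 0 0.7 0';
```

```text
time_s: 4.07
eef_pos: [655.5, -206.4, 170.1]
orientation: [3.086, 0.589, 0.002]
ft_force: [0.8, 1.8, 3.4]
width: 0.4
grasp_force: 1.6
time_s: 4.32
eef_pos: [655.4, -206.3, 169.0]
orientation: [3.086, 0.589, 0.002]
ft_force: [2.0, 1.3, 4.0]
width: 0.5
grasp_force: 2.2
time_s: 4.57
eef_pos: [655.4, -206.3, 168.3]
orientation: [3.086, 0.589, 0.002]
ft_force: [2.2, 2.4, 4.6]
width: 0.8
grasp_force: 2.6
```

```bash
python3 - <<'E'
from h import *
o=probe_bus.get_obs(); T=cv2.Rodrigues(o["orientation"])[0]; dc=np.array([633.4,-225.9,0]); p=o["eef_pos"]
v=p-dc; v[2]=0; a0=np.arctan2(v[1],v[0]); r0=np.hypot(*v[:2]); print(r0,a0)
for k in range(1,12):
    a=a0-.1*k; q=r0*np.array([np.cos(a),np.sin(a),0]); print(k,(T.T@(q-v)).round(1))
E
```

```text
29.49216030114135 0.7270159855087988
1 [0.9 2.8 0. ]
2 [1.5 5.7 0. ]
3 [1.8 8.6 0. ]
4 [ 1.8 11.6  0. ]
5 [ 1.5 14.5  0. ]
6 [ 0.9 17.4  0. ]
7 [ 0.  20.2  0. ]
8 [-1.1 22.9  0. ]
9 [-2.6 25.5  0. ]
10 [-4.2 28.   0. ]
11 [-6.1 30.2  0. ]
```

```bash
python3 nudge.py '0 0.9 2.8 0 0.1; 0 1.5 5.7 0 0.2; 0 1.8 8.6 0 0.3; 0 1.8 11.6 0 0.4; 0 1.5 14.5 0 0.5; 0 0.9 17.4 0 0.6; 0 0.9 17.4 0 0.6; 0 0.9 17.4 0 0.6'; python3 go.py; python3 -c "
from meas import *
c=shot('wrist','wrist2');meas(c); c=shot('scene','scene3'); cv2.imwrite('pics/v3.png',np.hstack([cv2.resize(c['color'][170:290,160:320],(400,300)),cv2.resize(load('wrist2')['color'],(400,300))])[:,:,::-1])"
```

```text
time_s: 5.23
eef_pos: [662.0, -222.8, 168.1]
orientation: [3.121, -0.351, -0.001]
ft_force: [0.2, 1.6, 5.5]
width: 0.4
grasp_force: 2.7
t 5.2333 p [ 662.  -222.8  168.1] F [0.2  1.64 5.53] toolx az -0.224 tilt [-5.e-04 -5.e-04 -1.e+00]
dial [ 655.44525146 -232.76139832] axes (42.9914665222168, 68.30038452148438) mec (658.493896484375, -233.94232177734375) 34.235477447509766
dark 649 [ 693.  -213.4] 42.2 az 0.476
dark 267 [ 693.5 -185.7] 60.6 az 0.891
dark 89 [ 684.1 -242.9] 30.4 az -0.341
dark 101 [ 668.5 -266.3] 36.0 az -1.199
dark 94 [ 673.6 -189.6] 46.8 az 1.173
dark 223 [ 660.3 -197.5] 35.6 az 1.434
dark 298 [ 597.7 -209.2] 62.4 az 2.754
pointer 5428 [23.36066019 -4.00709453] 23.70184067138572 az -0.16987848900831698
```

View pics/v3.png

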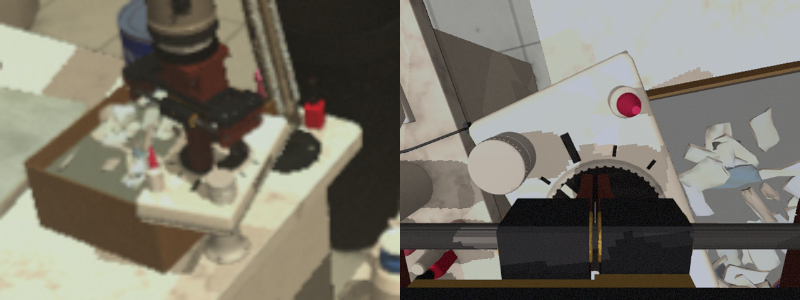

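The dial is being dragged: the white pointer shows in the wrist view at about (562,188), still one step short of the long tick (570,150).

```bash
cat > ptr.py <<'E'
from h import *
import sys
def ptr(c,dc=(633.4,-225.9),yaw=0.208):
    V=cv2.cvtColor(c["color"],cv2.COLOR_RGB2HSV); yy,xx=np.mgrid[:480,:640]
    W=plane(c,np.c_[xx.ravel(),yy.ravel()],163)[:,:2]-dc; r=np.hypot(*W.T).reshape(480,640)
    P=cloud(c); m=((r>22)&(r<40)&(V[...,2]>150)&(V[...,1]<60)&(P[...,2]<170)&(P[...,2]>150)).astype(np.uint8)
    n,l,st,ce=cv2.connectedComponentsWithStats(m)
    for j in range(1,n):
        if st[j,4]>20:
            v=plane(c,ce[j],163)[0,:2]-dc; print(st[j,4],"r",np.hypot(*v).round(1),"dial",(np.pi/2-(np.arctan2(v[1],v[0])-yaw)).round(3))
if __name__=="__main__":
    ptr(load("wrist1")); print(); ptr(load(sys.argv[1]) if len(sys.argv)>1 else shot("wrist","w"+str(probe_bus.get_obs()["time_s"])))
E
python3 ptr.py wrist2
```

```text
182 r 31.1 dial 0.519

159 r 36.4 dial 1.194
```

```bash
python3 nudge.py '0 0.9 2.8 0 0.1; 0 1.5 5.7 0 0.2; 0 1.8 8.6 0 0.3; 0 1.8 11.6 0 0.4; 0 1.7 11.9 0 0.41; 0 1.7 11.9 0 0.41; 0 1.7 11.9 0 0.41'; python3 go.py; python3 ptr.py
```

```text
time_s: 5.92
eef_pos: [660.3, -235.0, 167.9]
orientation: [2.984, -0.979, -0.002]
ft_force: [-0.9, 1.1, 5.7]
width: 0.8
grasp_force: 2.8
t 5.9167 p [ 660.3 -235.   167.9] F [-0.85  1.12  5.69] toolx az -0.634 tilt [-1.6e-03 -6.0e-04 -1.0e+00]
182 r 31.1 dial 0.519

126 r 37.1 dial 1.64
```

```bash
python3 nudge.py '0 0 0 -3 0; 0 0 0 -8 0; 0 0 0 -30 0; 0 0 0 -60 0; 0 0 0 -60 0; 0 0 0 -60 0; 0 0 0 -60 0; 0 0 0 -60 0;0 0 0 -60 0'; python3 ptr.py;  python3 -c "
from meas import *
c=shot('wrist','wrist4');meas(c); cv2.imwrite('pics/w4.png',c['color'][:,:,::-1])"; python3 go.py 551,-243.5,228 551,-243.5,180
```

```text
time_s: 6.72
eef_pos: [660.4, -234.2, 226.5]
orientation: [2.985, -0.978, -0.004]
ft_force: [-0.2, 0.4, -0.2]
width: 0.7
grasp_force: 0.0
182 r 31.1 dial 0.519

198 r 33.1 dial 1.555
dial [ 643.17425537 -241.3981781 ] axes (49.32859802246094, 78.80760192871094) mec (640.4584350585938, -237.6405029296875) 41.237159729003906
dark 45 [ 668.5 -266.1] 35.4 az -0.772
dark 44 [ 684.1 -242.7] 41.0 az -0.032
dark 350 [ 693.  -213.3] 57.2 az 0.514
dark 120 [ 688.4 -183.1] 73.8 az 0.911
dark 1379 [ 657.1 -201.5] 42.3 az 1.235
dark 46 [ 673.5 -189.5] 60.1 az 1.041
dark 43 [ 614.4 -201.6] 49.2 az 2.197
pointer 2996 [ 14.36525632 -17.67949611] 22.7799291495323 az -0.8884570904376183
t 6.8167 p [ 660.7 -234.3  226.9] F [0.29 0.27 0.13] toolx az -0.633 tilt [-1.8e-03  4.0e-04 -1.0e+00]
551,-243.5,228 [-82.9  72.4  -0.9]
551,-243.5,180 [-82.9  72.3  47.1]
```

View pics/w4.png

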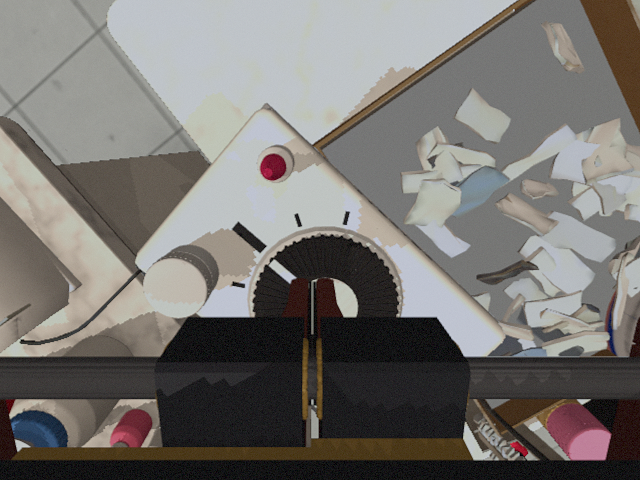

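The pointer bar (270,260) lines up with the long tick (250,240), so the dial is at about 1.555, clicked in and released. The bottle and jar stand undisturbed. Next the button, turning the gripper back so its narrow side faces the lamp.

```bash
python3 nudge.py '0 -10 9 0 -0.1; 0 -25 22 0 -0.2; 0 -40 35 0 -0.3; 0 -55 48 0 -0.4; 0 -70 61 0 -0.5; 0 -80 70 0 -0.6; 0 -83 72.4 0 -0.7; 0 -83 72.4 0 -0.8; 0 -83 72.4 0 -0.8; 0 -83 72.4 0 -0.8'; python3 go.py 551,-243.5,178 ; python3 - <<'E'
from ptr import *
c=shot("scene","scene4"); P=cloud(c); ptr(c)
B=(c["z_map"]>0)&(P[...,1]>-450)&(P[...,1]<-50)
for x in range(360,560,20):
    m=B&(P[...,0]>x)&(P[...,0]<x+20)&(P[...,2]>380); z=np.sort(P[m][:,2]); 
    g=np.diff(z); i=g.argmax(); print(x,len(z),z[0].round(),"gap",z[i].round(),z[i+1].round(),z[-1].round())
cv2.imwrite("pics/s4.png",cv2.resize(c["color"][60:290,130:400],(700,596),interpolation=cv2.INTER_CUBIC)[:,:,::-1])
E
```

```text
time_s: 7.65
eef_pos: [551.4, -243.6, 227.8]
orientation: [-3.131, -0.257, 0.0]
ft_force: [0.2, 0.5, 0.4]
width: 0.7
grasp_force: 0.0
t 7.65 p [ 551.4 -243.6  227.8] F [0.24 0.49 0.42] toolx az 0.164 tilt [-2.e-04  3.e-04 -1.e+00]
551,-243.5,178 [-0.4 -0.2 49.8]
360 262 407.0 gap 407.0 632.0 725.0
380 264 402.0 gap 446.0 621.0 713.0
400 367 402.0 gap 447.0 613.0 701.0
420 543 405.0 gap 455.0 598.0 689.0
440 494 413.0 gap 461.0 586.0 676.0
460 302 423.0 gap 463.0 576.0 665.0
480 288 551.0 gap 551.0 556.0 653.0
500 327 387.0 gap 391.0 532.0 639.0
520 413 381.0 gap 500.0 521.0 629.0
540 500 380.0 gap 410.0 415.0 617.0
```

View pics/s4.png

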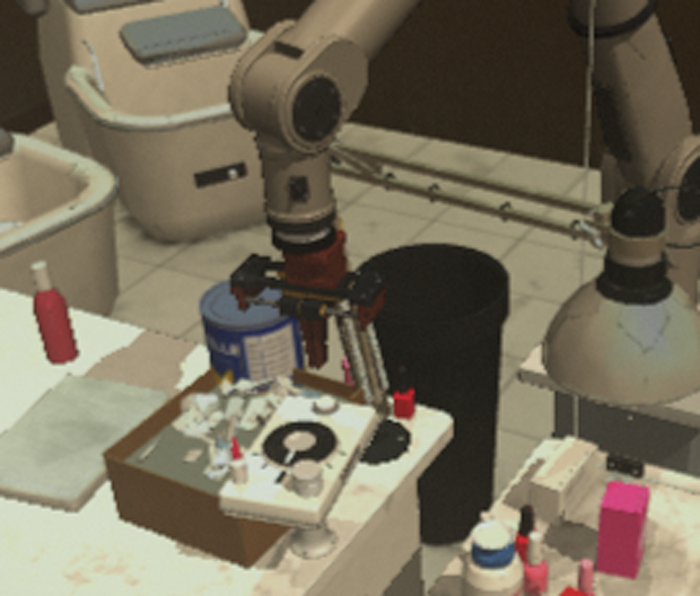

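The tool hangs over the start button (325,405) and the pointer faces the long tick. Forearm clearance above the lamp beam is ample. Descending and pressing.

```bash
python3 nudge.py '0 0 0 20 0; 0 0 0 40 0; 0 0 0 52 0; 0 0 0 52 0; 0 0 0 52 0; 0 0 0 52 0'; python3 go.py; python3 nudge.py '0 0 0 3 0; 0 0 0 5 0; 0 0 0 6 0; 0 0 0 7 0; 0 0 0 7 0; 0 0 0 7 0'; python3 go.py
```

```text
time_s: 8.2
eef_pos: [552.1, -243.8, 176.8]
orientation: [3.13, 0.261, 0.002]
ft_force: [0.3, 0.8, 0.3]
width: 0.6
grasp_force: 0.0
t 8.2 p [ 552.1 -243.8  176.8] F [0.35 0.83 0.35] toolx az 0.166 tilt [ 1.e-03 -4.e-04 -1.e+00]
time_s: 8.7
eef_pos: [552.1, -243.8, 169.6]
orientation: [3.13, 0.261, 0.002]
ft_force: [1.9, -1.4, 3.0]
width: 0.5
grasp_force: 1.5
t 8.7 p [ 552.1 -243.8  169.6] F [ 1.95 -1.36  2.97] toolx az 0.167 tilt [ 1.5e-03 -5.0e-04 -1.0e+00]
```

```bash
python3 nudge.py '0 0 0 1 0; 0 0 0 2 0; 0 0 0 2 0; 0 0 0 2 0'; python3 nudge.py '0 0 0 0.7 0; 0 0 0 1 0; 0 0 0 1 0; 0 0 0 1 0'
```

```text
time_s: 9.03
eef_pos: [552.1, -243.8, 168.3]
orientation: [3.13, 0.261, 0.003]
ft_force: [-0.6, 0.2, 10.2]
width: 0.2
grasp_force: 4.9
time_s: 9.37
eef_pos: [552.2, -243.9, 168.1]
orientation: [3.13, 0.261, 0.003]
ft_force: [-3.0, 1.4, 14.9]
width: 0.8
grasp_force: 7.7
```

The button is on its hard stop (force climbs while the position doesn't change). Letting go and checking.

```bash
python3 nudge.py '0 0 0 -5 0; 0 0 0 -15 0; 0 0 0 -40 0; 0 0 0 -60 0; 0 0 0 -60 0; 0 0 0 -60 0; 0 0 0 -60 0; 0 0 0 -60 0'; python3 nudge.py '0 30 0 -40 0; 0 60 0 -40 0; 0 60 0 -40 0; 0 60 0 -40 0; 0 60 0 -40 0; 0 60 0 -40 0; 0 60 0 -40 0'; python3 go.py; python3 - <<'E'
from ptr import *
c=shot("wrist","wrist5"); ptr(c); P=cloud(shot("scene","scene5"))
s=load("scene5"); cv2.imwrite("pics/f.png",cv2.resize(s["color"][170:290,160:320],(640,480),interpolation=cv2.INTER_CUBIC)[:,:,::-1])
print(P[214:218,254:258,2].round(1))
E
```

```text
time_s: 10.03
eef_pos: [550.4, -243.2, 224.5]
orientation: [-3.13, -0.262, 0.004]
ft_force: [-0.2, -0.7, -0.4]
width: 0.2
grasp_force: 0.0
time_s: 10.62
eef_pos: [609.3, -234.2, 265.1]
orientation: [-3.131, -0.26, 0.003]
ft_force: [-0.2, 0.9, 0.0]
width: 0.9
grasp_force: 0.0
t 10.6167 p [ 609.3 -234.2  265.1] F [-0.2   0.86  0.04] toolx az 0.166 tilt [-1.9e-03  1.0e-04 -1.0e+00]
238 r 31.0 dial 1.564
[[167.4 165.2 163.1 162.5]
 [166.2 163.  167.3 165.2]
 [166.1 165.3 166.7 162.5]
 [160.5 162.7 164.5 164.5]]
```

View pics/f.png

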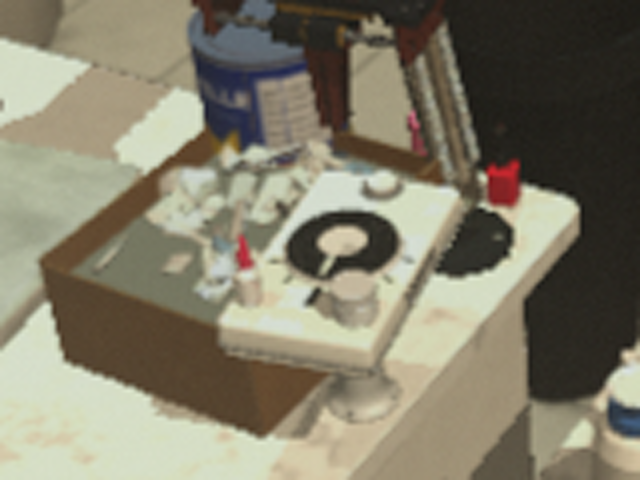

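The pointer (328,265) lines up with the long tick (315,297), with the dial at 1.564. The button (382,184) is up again, and the jar and bottles are where they were. Handing in.

```bash
python3 -c "
from cell import robot, cams, probe_bus
print(robot.hand_in())"
```

```text
the job is handed in; nothing more can be done
None
```

I turned the dial to the long tick (measured 1.564 rad) and let go, then pressed the start button to its stop at about 15 N. It came back up, nothing looked disturbed in the final view, and I handed the job in; no verdict was returned.

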